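# Start the ion source's clamp screw without crossing its thread

## Task

One of the two hex-headed clamp screws on top of the ion source housing still stands tall in its boss, not yet caught in the thread. Turn that tall screw backward (anticlockwise from above) until it drops at the start of the thread, then turn it forward (clockwise) one turn from there, so that it is started but not run down, and finish with the gripper still holding its head. Do not knock over or push away the solvent bottle, the beaker or the vial.

Things in the scene. Friction and masses are not known exactly. Their poses are not given: they have to be found in the camera images.
- housing: Ion source housing, fixed to the bench: teal block with aluminium top plate 65 mm above the bench, on a grey foot 130 (x) x 240 (y) x 10 mm. Origin: centre of its underside, z up. Two steel bosses stand on the top plate on its y axis, 75 mm either side of the middle (either may hold the tall screw); an inlet fitting 18 mm high, 22 mm wide, stands at the middle.
- boss: Threaded steel boss of the tall screw: round tube, outside diameter 36 mm, 30 mm high, fixed on the top plate. Origin: centre of its underside, 65 mm above the bench, z up along the thread; its yaw is arbitrary. The other boss, alike, has its screw fully home: that head rests on the boss, over 20 mm lower, and cannot turn.
- screw: The tall steel screw: hex head 24 mm across flats, 26 mm high, on a 15 mm shank. Origin: on the axis at the head's underside, 58 mm above the boss's origin when lift reads 0; z up. It stays upright. Its x axis is normal to one pair of flats (others at +-60 degrees). Forward is clockwise from above. It takes about 0.02 N m to turn and stays where it is left.
- boss_mouth (a point): Centre of the boss's mouth, 30 mm above its origin; fixed. Coarse right-hand thread, pitch 6 mm. The screw starts resting on top of the first thread 1.4 to 2.8 rad (hidden) forward of the thread's start. Turned backward it climbs 1 mm a radian, passes the start and drops 6 mm; turned forward from there it runs into the thread. Further backward it climbs and drops again each turn.
- screw_grip (a point): On the screw's axis at half the height of its head, 13 mm above the underside: the place to grip; moves with the screw. A light spring and its weight draw the screw down with about 6 N: it drops at about 0.06 m/s once nothing holds it; between pads that press on it the head may hang, and drops when they open a little. The thread can drive it up or down through closed pads.
- lift (a joint): Height of the tall screw (m), up positive: 0 at the crest, just before the drop; -0.001 to -0.003 at the start; -0.006 just after the drop at the thread's start, -0.012 one turn further in; stopped at -0.0158 and +0.003.
- solvent: Amber glass solvent bottle with a cap, 72 mm diameter, 190 mm high, standing on the bench to one side (a bystander). Origin: centre of its underside.
- beaker: Glass beaker, 68 mm diameter, 85 mm high, standing on the bench (a bystander). Origin: centre of its underside.
- vial: Small glass vial, 22 mm diameter, 34 mm high, standing on the bench close to the housing, on the robot's side (a bystander). Origin: centre of its underside.

How it is judged:
On the way, in this order (a step that is already met when the one before it is completed fails the run):
1. the tall screw is turned backward up to the crest of the thread's start (lift above -0.9 mm) (value of joint lift above -0.0009 m).
2. past the crest it drops (falls faster than 10 mm/s, below lift -3.2 mm) (value of joint lift below -0.0032 m and velocity of joint lift below -0.01 m/s).
3. it is turned forward into the thread, about one turn (lift between -9.9 and -13.8 mm) (value of joint lift between -0.0138 and -0.0099 m), for 0.2 s.
At the end, for the whole second after the job is handed in: The tall screw is started by about one turn: lift between -9.9 and -13.8 mm (0.65 to 1.3 turns after the drop), not moving up or down (under 3 mm/s), and the fingers hold its head: over 8 N between fingers and screw, TCP within 25 mm of screw_grip (all of step 3 and velocity of joint lift between -0.003 and 0.003 m/s and contact force between the fingers and screw above 8 N and distance between the grasp point and screw_grip below 0.025 m); the arm keeps its last pose, push and grip.
It fails at once if the screw is run down (lift below -15 mm) (value of joint lift below -0.015 m).
It fails at once if the solvent bottle, the beaker or the vial is pushed away or knocked over (distance of any of solvent, beaker, vial from where it was at the start of the episode above 0.03 m or angle between any of solvent, beaker, vial's own z axis and vertical above 0.5 rad).
It also fails if it takes over 67 s, if anything falls off the work surface, if the arm or the gripper's body presses on something with over 40 N, if the wrist force passes 120 N, or if a joint passes its speed limit or range.

## Robot

A 6-joint arm with a two-finger parallel gripper is mounted at the origin on the work surface. World frame = base frame: x ahead of the robot, y to its left, z up, the work surface at z = 0. Lengths are in m, angles in rad, forces in N, time in s.
With the tool pointing down it reaches from about 0.3 to 0.825 m from the base axis. Payload 5.4 kg.
Tool frame: the origin (TCP) lies between the finger pads, 19 mm behind the fingertips; this is the grasp point; z points along the fingers, y is the line along which they close (so a half turn about z gives the same grasp; the last joint's range is limited). The gripper opens to 92 mm and grips with 3 to 60 N. Pads are 20 mm wide; open, the fingers measure 128 mm over their backs; the gripper's body (75 mm by 189 mm) begins 69 mm behind the grasp point.
Start: joints at [-1.329, 0.158, 1.597, -0, 1.386, -0.21], TCP at [0.251, -0.517, 0.233] pointing down, gripper open.
Joint ranges: [-2.91, 2.91], [-0.94, 2.29], [0.18, 2.7], [-1.29, 4.43], [0.17, 2.64], [-3, 3]. Speed limits (rad/s): [2.57, 2.57, 3.14, 3.14, 3.14, 3.14].

## Interface

Orientations are given as a rotation vector (axis times angle).
In Python, from workcell import bot gives the robot as it stands. Calls block until the motion is done:
- bot.goto(position, orientation): joint-space move of the TCP to a pose.
- bot.line_to(position, rot=None, max_speed=0.15): straight line of the TCP; rot=None keeps the orientation; max_speed is the mean speed in m/s.
- bot.set_joints(angles): joint-space move.
- bot.set_gripper(opening, newtons=None): opening from 0.0 (shut) to 1.0 (fully open); newtons is the grip in N (None keeps the last); returns when the fingers have stopped.
- bot.hold(seconds).
- bot.inverse_kinematics(position, orientation): joint angles nearest the present ones, or None.
- bot.read_camera(name): name is "scene" or "top" or "wrist"; returns a dict with "pixels" (480x640x3 uint8, blue, green, red), "fx", "fy", "cx", "cy" (pixels), "k1" (the pictures are not rectified: a ray, as slopes to the right and down, at radius r is drawn at 1 + k1 r^2 times it, then the intrinsics apply), "R" (3x3) and "t" (3): a world point X has camera coordinates R X + t. Camera axes: x right, y down, z forward; pixel columns grow to the right and rows downward; lengths in m; the calibration is good to about 2 mm. A picture is of the moment at which its call begins. There is no depth.
A pose or a line that the arm cannot do raises bot.MotionError and nothing moves.
- bot.job_done(): hands the job in; it is judged then, once.
Readings, each from a call of its own:
- bot.current_clock(): time.
- bot.current_joints(): joint angles.
- bot.current_joint_vel(): joint speeds.
- bot.current_effort(): joint torques, N m.
- bot.current_ee_pos(): TCP position.
- bot.current_tool_rot(): TCP orientation.
- bot.current_contact_force(): force on the tool from outside, world axes, zero at the start.
- bot.current_ft_torque(): the same for the moment, N m.
- bot.current_opening(): opening from 0.0 (shut) to 1.0 (fully open).
- bot.current_grip_force(): force on a finger pad.
Only numpy, scipy, OpenCV 4.12 (cv2) and the standard library are available. Lean on these libraries where they do the work, as an engineer would, in place of code of your own. Each camera call takes 0.05 s, during which the arm holds its last target. There are 200 camera calls.

## Working session

There is one attempt and no reset: what is moved stays moved. The work goes in short steps, each a Python script; the robot and the scene stay as the last script left them, time stands still between calls to the robot, and variables do not carry over. Pictures are saved under pics/ and viewed, at most 10 in all, crops included, and the job is handed in when it is done.

```bash
mkdir -p pics; python3 - <<'E'
from workcell import bot
import cv2
for n in("scene","top"):
    c=bot.read_camera(n);cv2.imwrite(f"pics/{n}0.png",c["pixels"]);print(n,{k:c[k] for k in c if k!="pixels"})
print(bot.current_clock(),bot.current_tool_rot(),bot.current_contact_force())
E
```

```text
scene {'fx': 511.36020865687397, 'fy': 511.36020865687397, 'cx': 317.0212236261152, 'cy': 247.38642826239615, 'k1': -0.12018532277440483, 'R': array([[ 0.6912848 ,  0.7224337 , -0.01465884],
       [ 0.38375427, -0.38424625, -0.83969487],
       [-0.61225647,  0.57484291, -0.54286061]]), 't': array([-0.36911335, -0.08925111,  1.55669927])}
top {'fx': 605.4946698188113, 'fy': 605.4946698188113, 'cx': 311.2887137088267, 'cy': 245.64090837816764, 'k1': -0.21144597030019735, 'R': array([[-0.01762392, -0.9998352 ,  0.00435525],
       [-0.99579149,  0.01716049, -0.09002676],
       [ 0.08993718, -0.00592354, -0.99592982]]), 't': array([0.02196833, 0.5163001 , 1.74128763])}
0.1 [-3.06009030e+00 -7.03257087e-01  5.75611694e-05] [ 0.55919768 -0.21811032 -0.27327133]
```

View pics/scene0.png

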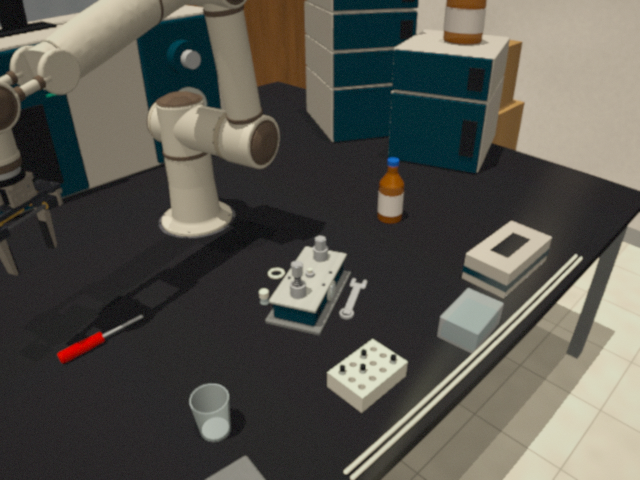

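View pics/top0.png

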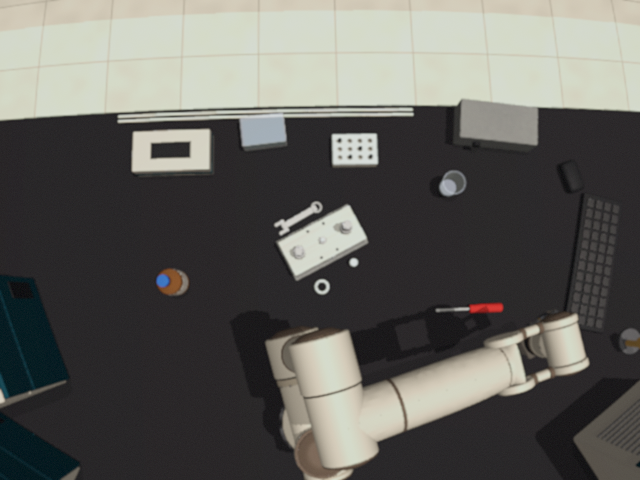

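The tall screw is the one on the robot's right: about (297,268) in scene and (346,227) in top. The vial is at (354,262) in top. I'll enlarge both views.

```bash
python3 - <<'E'
import cv2,numpy as np
a=cv2.imread("pics/scene0.png")[225:335,255:365];b=cv2.imread("pics/top0.png")[195:285,270:380]
a=cv2.resize(a,(400,400),interpolation=cv2.INTER_CUBIC);b=cv2.resize(b,(400,327),interpolation=cv2.INTER_CUBIC)
c=np.zeros((400,800,3),np.uint8);c[:,:400]=a;c[:327,400:]=b
cv2.imwrite("pics/crop1.png",c)
E
```

```text
(no output)
```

View pics/crop1.png

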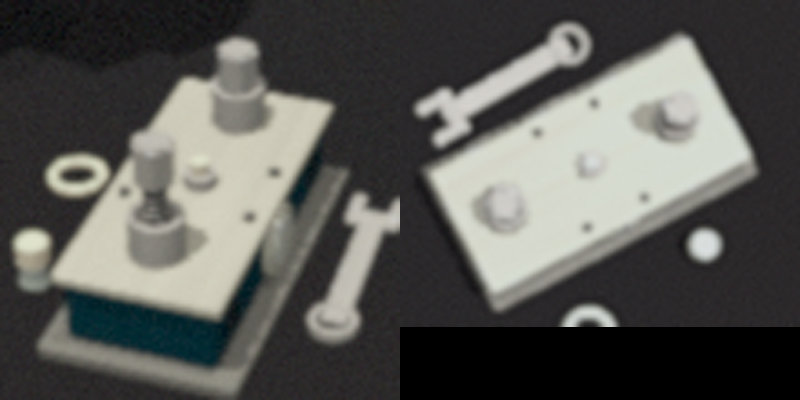

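```bash
cat > h.py <<'E'
from workcell import bot
import cv2,numpy as np
from scipy.spatial.transform import Rotation as Ro
def ray(c,u,v):
    K=np.array([[c["fx"],0,c["cx"]],[0,c["fy"],c["cy"]],[0,0,1]])
    p=cv2.undistortPoints(np.array([[[u,v]]],float),K,np.array([c["k1"],0,0,0.]))[0,0]
    return -c["R"].T@c["t"], c["R"].T@np.r_[p,1]
def atz(c,u,v,z):
    o,d=ray(c,u,v); return o+d*(z-o[2])/d[2]
def proj(c,X):
    K=np.array([[c["fx"],0,c["cx"]],[0,c["fy"],c["cy"]],[0,0,1]])
    return cv2.projectPoints(np.atleast_2d(X).astype(float),cv2.Rodrigues(c["R"])[0],c["t"],K,np.array([c["k1"],0,0,0.]))[0][:,0]
def down(yaw): # tool z down, tool y axis at world angle yaw
    y=np.array([np.cos(yaw),np.sin(yaw),0]);z=np.array([0,0,-1.]);x=np.cross(y,z)
    return Ro.from_matrix(np.c_[x,y,z]).as_rotvec()
def yawnow():
    y=Ro.from_rotvec(bot.current_tool_rot()).as_matrix()[:,1]; return np.arctan2(y[1],y[0])
E
python3 - <<'E'
from h import *
s=bot.read_camera("scene");t=bot.read_camera("top")
print(atz(t,347,224.7,.147),atz(s,297.1,264.3,.147))
print("other",atz(t,298.6,250.5,.121),atz(s,320.3,237.5,.121))
print("vial",atz(t,353.9,262.4,.034),"bottle",atz(t,163,281,.19),"beaker",atz(t,452,187,.0))
print("yaw",yawnow())
P=atz(t,347,224.7,.147)
for y in np.arange(-180,180,15):
    q=bot.inverse_kinematics([P[0],P[1],.134],down(np.radians(y))); print(y,None if q is None else np.round(q,2)[[0,3,4,5]])
E
```

```text
[ 0.56095498 -0.08445714  0.147     ] [ 0.56365282 -0.0838872   0.147     ]
other [0.49496211 0.04867568 0.121     ] [0.49060856 0.05477778 0.121     ]
vial [ 0.46482569 -0.1093897   0.034     ] bottle [0.4140035  0.40962955 0.19      ] beaker [ 0.68939378 -0.41575324  0.        ]
yaw -1.1190026412887668
-180 [-0.36  0.    1.19  2.78]
-165 [-0.36 -0.    1.19  2.52]
-150 [-0.36  0.    1.19  2.26]
-135 [-0.36 -0.    1.19  1.99]
-120 [-0.36 -0.    1.19  1.73]
-105 [-0.36 -0.    1.19  1.47]
-90 [-0.36 -0.    1.19  1.21]
-75 [-0.36 -0.    1.19  0.95]
-60 [-0.36 -0.    1.19  0.68]
-45 [-0.36 -0.    1.19  0.42]
-30 [-0.36  0.    1.19  0.16]
-15 [-0.36 -0.    1.19 -0.1 ]
0 [-0.36 -0.    1.19 -0.36]
15 [-0.36 -0.    1.19 -0.62]
30 [-0.36  0.    1.19 -0.89]
45 [-0.36 -0.    1.19 -1.15]
60 [-0.36  0.    1.19 -1.41]
75 [-0.36  0.    1.19 -1.67]
90 [-0.36  0.    1.19 -1.93]
105 [-0.36 -0.    1.19 -2.19]
120 [-0.36 -0.    1.19 -2.46]
135 [-0.36 -0.    1.19 -2.72]
150 [-0.36  0.    1.19 -2.98]
165 None
```

```bash
python3 - <<'E'
from h import *
bot.goto([.562,-.0845,.25],down(-.6))
c=bot.read_camera("wrist");cv2.imwrite("pics/w1.png",c["pixels"]);np.save("w1.npy",c,allow_pickle=True)
print(proj(c,[[.562,-.0845,.147],[.562,-.0845,.095]]),bot.current_clock(),-c["R"].T@c["t"],bot.current_contact_force())
E
```

```text
[[322.59418185 244.88402698]
 [322.42688976 229.40799165]] 2.175 [ 0.6025397  -0.02399197  0.40124127] [ 0.38034376 -0.48737981 -0.09580881]
```

View pics/w1.png

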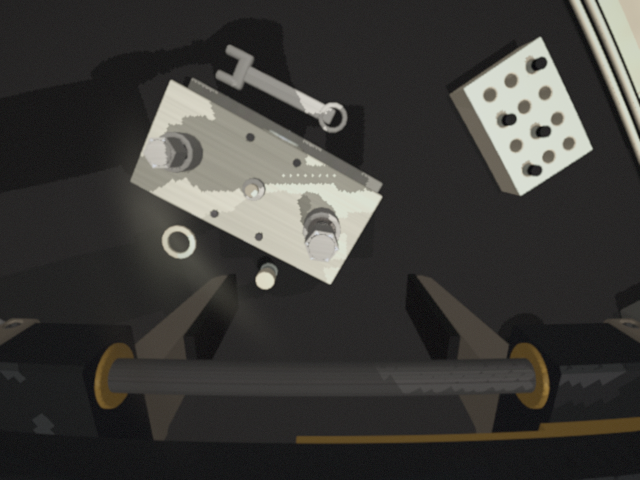

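The head is at about (321,245), which matches the prediction, and the vial at (266,276) is clear of the fingers. I'll enlarge the head to read its flats.

```bash
python3 - <<'E'
import cv2
a=cv2.imread("pics/w1.png")[215:275,286:356]
cv2.imwrite("pics/w1c.png",cv2.resize(a,(700,600),interpolation=cv2.INTER_CUBIC))
E
```

```text
(no output)
```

View pics/w1c.png

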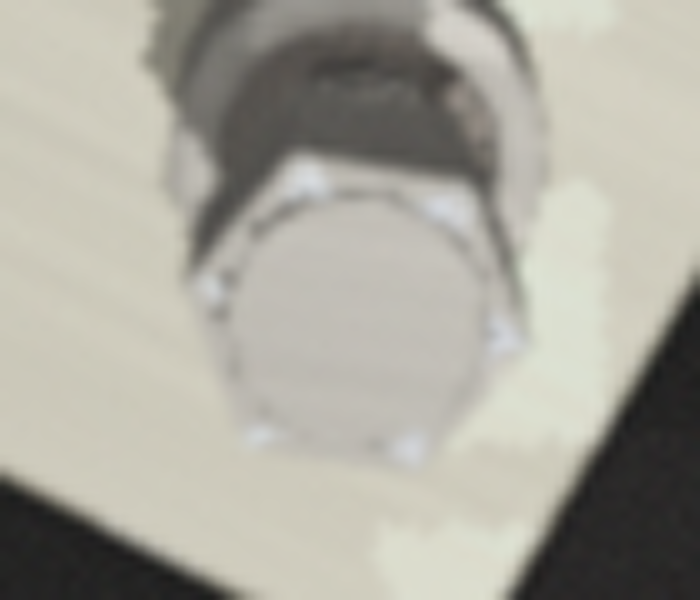

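Hex corners in the crop are (298,160), (477,187), (523,340), (415,462), (245,440) and (190,285).

```bash
python3 - <<'E'
from h import *
c=np.load("w1.npy",allow_pickle=True).item()
V=np.array([(298,160),(477,187),(523,340),(415,462),(245,440),(190,285)])/10-.45+[286,215]
W=np.array([atz(c,u,v,.147)[:2] for u,v in V]);m=W.mean(0)
d=W-m;a=np.arctan2(d[:,1],d[:,0]);r=np.hypot(*d.T)
flat=np.angle(np.exp(1j*6*a).sum())/6+np.pi/6
print(m,r*1e3,np.degrees(a),"flat normals deg",np.degrees(flat)+60*np.arange(-3,3))
E
```

```text
[ 0.56073786 -0.0846235 ] [13.11688332 13.67548682 13.05670988 12.99319641 13.65690149 13.24779305] [  76.10754234   13.40095879  -43.9845474  -104.23137036 -165.07156657
  135.54925227] flat normals deg [-134.70318044  -74.70318044  -14.70318044   45.29681956  105.29681956
  165.29681956]
```

```bash
python3 - <<'E'
from h import *
y=np.radians(-74.7); P=[.561,-.0846]
bot.goto([*P,.25],down(y))
bot.set_gripper(0.5)
bot.line_to([*P,.128],down(y),max_speed=.1)
print("before",bot.current_contact_force(),bot.current_opening())
bot.set_gripper(0,12); bot.hold(.2)
print(bot.current_contact_force(),bot.current_ft_torque(),"mm",bot.current_opening()*92,bot.current_grip_force(),bot.current_ee_pos(),yawnow(),bot.current_clock())
c=bot.read_camera("wrist");cv2.imwrite("pics/w2.png",c["pixels"])
E
```

```text
before [-0.02483564 -0.57881371  0.96810675] 0.4980759802095221
[ 0.3149187  -2.92523595  1.31809692] [-0.32668457 -0.06023454  0.02486661] mm 23.923275748150225 11.999989010309946 [ 0.56125215 -0.08496248  0.12828968] -1.303822694677329 5.7167
```

View pics/w2.png

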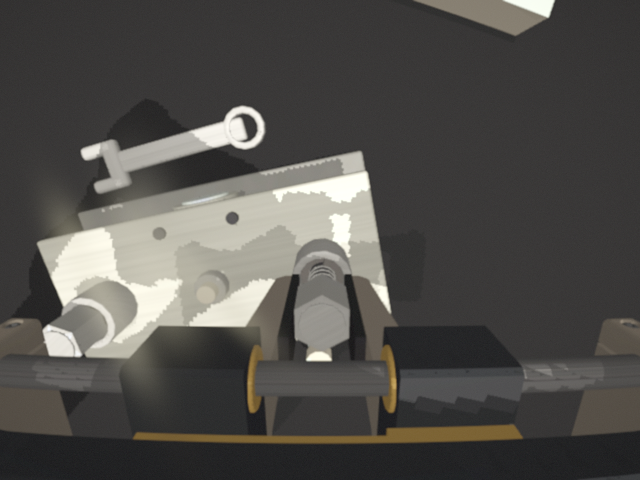

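The grip is square: 23.9 mm across the flats, head top at (322,325). I'll turn it back in steps, releasing after each one and tracking the head in the wrist view.

```bash
cat >> h.py <<'E'
tpl=cv2.imread("pics/w2.png",0)[268:349,298:346] if __import__("os").path.exists("pics/w2.png") else None
def head():
    g=cv2.cvtColor(bot.read_camera("wrist")["pixels"],cv2.COLOR_BGR2GRAY)[240:349,290:354]
    T=tpl[32:75] # head top patch
    r=cv2.matchTemplate(g,T,cv2.TM_CCOEFF_NORMED);_,s,_,p=cv2.minMaxLoc(r)
    return p[1]-60,round(s,2)
def turn(d):
    q=np.array(bot.current_joints());q[5]-=d;bot.set_joints(q)
E
python3 - <<'E'
from h import *
c=bot.read_camera("wrist");P=[.561,-.0846]
print(proj(c,[[*P,.147],[*P,.141],[*P,.135]]))
print("0",head())
tot=0
for d in [.6,.6,.2,.2]:
    turn(d);tot+=d;f=bot.current_contact_force()
    h1=head()
    if tot>1.1:
        bot.set_gripper(.29);bot.hold(.15)
        h2=head();
        bot.set_gripper(0,12)
    else:h2=None
    print(round(tot,2),np.round(f,1),h1,h2,round(bot.current_opening()*92,1),bot.current_contact_force().round(1),round(bot.current_clock(),2),yawnow())
E
```

```text
[[321.00649579 322.83713912]
 [321.01894414 316.27868741]
 [321.03051288 310.1887652 ]]
0 (0, 1.0)
0.6 [ 1.2 -4.1  2.9] (-1, 0.68) None 23.7 [-0.3 -3.8  3.6] 6.54 -0.7055976465217589
1.2 [ 1.6 -4.2  4. ] (1, 0.54) (4, 0.52) 23.8 [ 5.2  1.2 -3.5] 7.89 -0.10582452551282223
1.4 [ 2.4  0.2 -1.6] (3, 0.55) (3, 0.56) 23.8 [ 0.8 -0.2 -0.5] 8.92 0.09398342277336275
1.6 [ 0.6 -0.5  0.6] (3, 0.69) (3, 0.72) 23.8 [ 0.4 -0.1 -0.5] 9.94 0.2937980058852605
```

```bash
python3 - <<'E'
from h import *
tot=1.6
while tot<3.3:
    turn(.2);tot+=.2;f=bot.current_contact_force()
    h1=head()
    bot.set_gripper(.29);bot.hold(.15);f2=bot.current_contact_force()
    h2=head();bot.set_gripper(0,12)
    print(round(tot,2),f.round(1),f2.round(1),h1,h2,bot.current_contact_force().round(1),round(bot.current_clock(),2),yawnow().round(2))
    if h2[0]<0: break
c=bot.read_camera("wrist");cv2.imwrite("pics/w3.png",c["pixels"])
E
```

```text
1.8 [0.1 0.9 0.3] [-0.2  0.2 -1. ] (3, 0.98) (3, 0.98) [ 1.2  0.8 -0.5] 10.97 0.49
2.0 [-0.   0.2  0.7] [ 0.1 -0.5 -0.8] (3, 0.98) (3, 0.96) [-0.2  0.6 -0.6] 11.99 0.69
2.2 [-1.2  0.9  1. ] [-0.2  0.6  0.4] (3, 0.97) (4, 0.97) [-0.2 -0.3 -0.5] 13.02 0.89
2.4 [-0.3  1.4  0.6] [-0.1  0.5  0.2] (4, 0.98) (4, 0.97) [-0.1  0.5  0.2] 14.04 1.09
2.6 [ 3.5 -1.1 -5.5] [-0.7  0.5  1.2] (4, 0.98) (-2, 0.65) [0.9 1.  1. ] 15.07 1.29
```

View pics/w3.png

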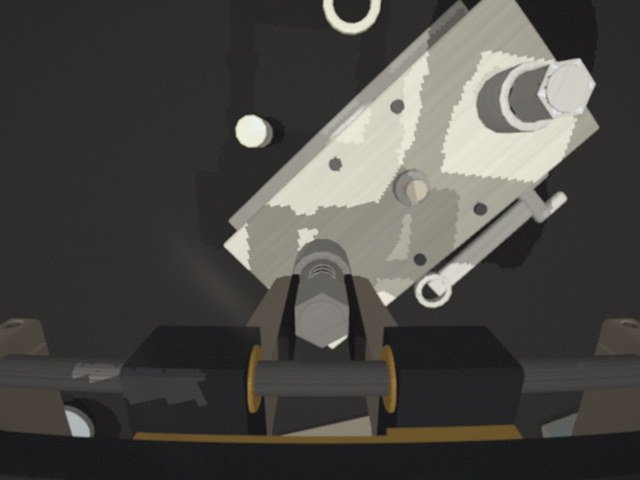

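The head rode up to the crest, hung at −5.5 N, then dropped about 6 px on release. It's still square in the pads at (322,320). Next I'll regrip 60° further back so the wrist has room for the forward turn.

```bash
python3 - <<'E'
from h import *
bot.set_gripper(.5);turn(np.pi/3);bot.set_gripper(0,15)
print(round(bot.current_opening()*92,1),bot.current_contact_force().round(1),yawnow().round(2))
for d in [1.4]*4:
    turn(-d);print(bot.current_contact_force().round(1),head(),bot.current_joints()[5].round(2),round(bot.current_opening()*92,1),bot.current_grip_force().round(1))
bot.set_gripper(.29);bot.hold(.15);print(head());bot.set_gripper(0,20);bot.hold(.3)
print(head(),bot.current_contact_force().round(1),bot.current_grip_force(),bot.current_opening()*92,bot.current_ee_pos(),bot.current_clock())
c=bot.read_camera("wrist");cv2.imwrite("pics/w4.png",c["pixels"])
E
```

```text
23.9 [-0.6  0.8  0.5] 2.34Traceback (most recent call last):
  File "<stdin>", line 5, in <module>
AttributeError: 'float' object has no attribute 'round'
```

One 1.4 rad chunk completed before the script error, so three remain.

```bash
python3 - <<'E'
from h import *
print(yawnow(),head())
for d in [1.4]*3:
    turn(-d);print(np.round(bot.current_contact_force(),1),head(),round(bot.current_joints()[5],2),bot.current_opening()*92)
bot.set_gripper(.29);bot.hold(.15);print(head());bot.set_gripper(0,20);bot.hold(.3)
print(head(),bot.current_contact_force(),bot.current_grip_force(),bot.current_opening()*92,bot.current_ee_pos(),bot.current_clock())
c=bot.read_camera("wrist");cv2.imwrite("pics/w4.png",c["pixels"]);P=[.561,-.0846]
print(proj(c,[[*P,.147],[*P,.141],[*P,.1375]]))
E
```

```text
0.9407710098059462 (-2, 0.95)
[  5.9  -2.5 -12. ] (-2, 0.58) 0.1 23.644240705207938
[  5.9  -1.5 -12.7] (-7, 0.49) 1.5 23.92279315837303
[  7.4  -1.7 -14.5] (-12, 0.36) 2.9 23.738643737591264
(-15, 0.32)
(-15, 0.37) [ 0.56003771 -0.13874513  2.39410079] 20.000456217530882 24.030116730722266 [ 0.56202207 -0.08483143  0.12607989] 23.4
[[319.87812502 329.64546444]
 [319.97596887 322.75627366]
 [320.02975226 318.96978896]]
```

View pics/w4.png

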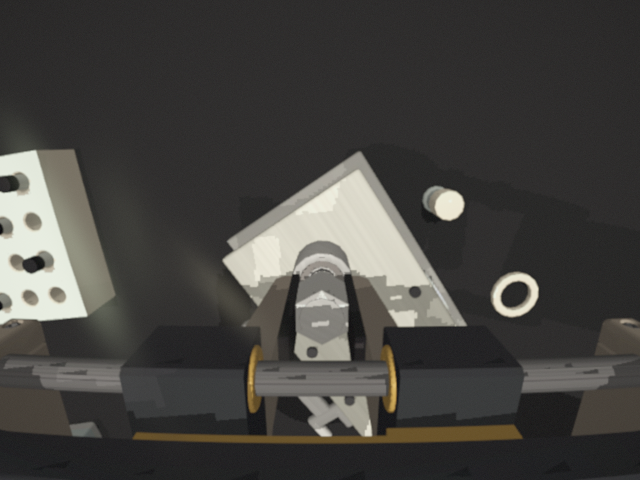

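The head is low in the pads, with less shank showing above the boss. I'll enlarge it to check the lift.

```bash
python3 - <<'E'
import cv2,numpy as np
a=[cv2.resize(cv2.imread(f"pics/w{i}.png")[235:355,282:362],(400,600),interpolation=cv2.INTER_CUBIC) for i in(3,4)]
cv2.imwrite("pics/w34.png",np.hstack(a))
E
```

```text
(no output)
```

View pics/w34.png

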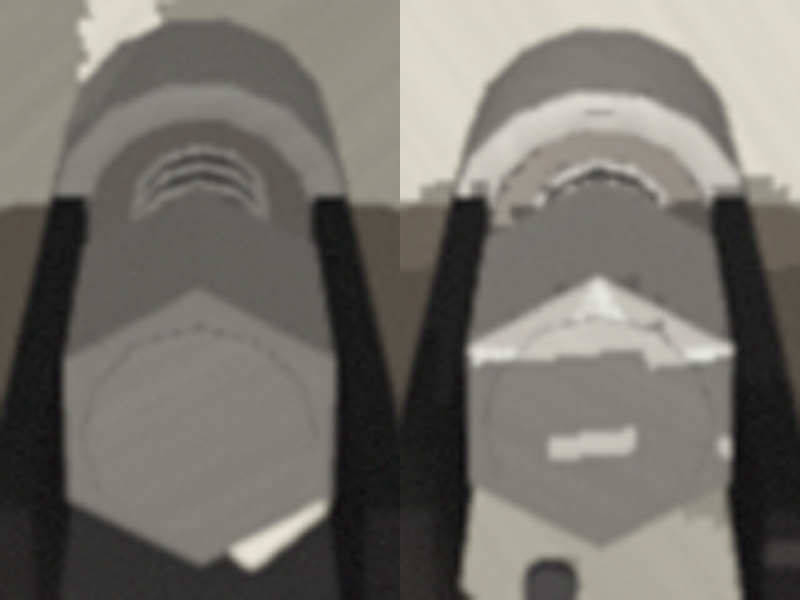

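Measured against the boss rim, the head has gone down about 5.7 mm since the drop. That agrees with the 5.4–5.6 rad turned forward, so lift is about −11.5 mm. The grip is 20 N and the vial is untouched, so I'm handing in.

```bash
python3 -c "
from workcell import bot
print(bot.current_grip_force(),bot.job_done())"
```

```text
the job is handed in; nothing more can be done
20.000445481273346 None
```

I handed the job in with the tall screw turned back until it dropped, then about 0.9 turn forward (estimated lift −11.5 mm, not read directly), and the gripper still holding its head at 20 N; the verdict was not shown.

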